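Open the worktop drawer and hold its divider at the click notch

TASK

Pull the low wooden worktop drawer fully open by its bar handle, then slide the divider inside it by its upright grip, from the right towards the left as you face the drawer, until you feel it click into its notch, without running it on to the far stop. Finish while still gripping the divider, steady in the notch, so that I can lock it from below: do not let go.

Things in the scene. Friction and masses are not known exactly. Their poses are not given: they have to be found in the camera images.
- unit_front (a point): Point on the worktop under the middle of the shut drawer's front face, fixed to a low wooden one-drawer unit (260 deep + 16 front, 400 wide, 120 mm high) that is fixed on the worktop; its place and yaw vary. x points from the drawer front to the back (the drawer opens along -x), y to the left of someone facing the drawer, z up. Loose jars stand on the rear of its top.
- drawer (a joint): How far the drawer is out, in m: 0 shut (at the start), 0.16 fully open at its stop. About 2 N move it; it stays where left. Its front is 396 mm wide, top edge 107 mm above the worktop; side walls reach 55 mm, the two cross walls beside the rail 47 mm above the worktop. Small ring cutters lie loose in the two end compartments, below 40 mm.
- handle (a point): Middle of the drawer's bar handle: a level steel bar 10 mm thick, 120 mm long along the unit's y, 82 mm above the worktop, its axis 42 mm in front of the drawer's face (37 mm free behind the bar). Moves with the drawer; axes parallel to the unit's.
- divider (a joint): Divider's place along its rail, in m, growing along the unit's +y: 0 at the right stop, 0.16 at the far (left) stop; starts at 0 to 0.035. Friction 1 to 2 N. A sprung ball in its carriage drops into one notch hidden in the rail, somewhere between 0.075 and 0.128. In the notch there are 1 to 2 mm of play each way, and some 9 to 13 N along the rail push the ball out.
- grip (a point): Grasp point on the divider's grip, an upright plastic block 16 mm along the unit's y, 28 mm along x, 55 to 99 mm above the worktop; this point is on its axis, 82 mm above the worktop. It stands on an aluminium carriage (40 mm along y, top 55 mm up). It lies 55 mm behind the inside of the drawer front, hidden while the drawer is shut, 105 mm in front of the unit's top board when fully open.
- plunger (a joint): Drop of the sprung ball in the divider's carriage, in m: about 0.0005 while it rides on the plain rail, about 0.003 when it sits in the notch. A dark pin 8 mm thick on the carriage, between the grip and the drawer front, stands 6 mm proud and sinks with the ball.

How it is judged:
By the outcome, as a careful person would: the job done as asked, in the order asked, and still so for the second after the job is handed in, while the arm keeps its last pose, push and grip.
It also fails if it takes over 72 s, if anything falls off the work surface, if the arm or the gripper's body presses on something with over 40 N, if the wrist force passes 120 N, or if a joint passes its speed limit or range.

ROBOT

A 6-joint arm with a two-finger parallel gripper is mounted at the origin on the work surface. World frame = base frame: x ahead of the robot, y to its left, z up, the work surface at z = 0. Lengths are in m, angles in rad, forces in N, time in s.
With the tool pointing down it reaches from about 0.325 to 0.9 m from the base axis. Payload 6.1 kg.
Tool frame: the origin (TCP) lies between the finger pads; the fingertips stand 25 mm ahead of it and the grasp point (between the pads) lies 6 mm ahead of it; z points along the fingers, y is the line along which they close (so a half turn about z gives the same grasp; the last joint's range is limited). The gripper opens to 85 mm and grips with 20 to 120 N. Pads are 22 mm wide; open, the fingers measure 114 mm over their backs; the gripper's body (76 mm by 85 mm) begins 54 mm behind the grasp point. The pads swing forward as they close: fully open they stand 13 mm farther back than shut.
Start: joints at [-1.335, 0.22, 1.526, -0, 1.395, -0.126], TCP at [0.221, -0.585, 0.256] pointing down, gripper open.
Joint ranges: [-2.98, 2.98], [-0.91, 2.08], [0.09, 2.57], [-1.24, 4.39], [0.2, 2.65], [-2.68, 2.68]. Speed limits (rad/s): [2.57, 2.57, 3.01, 3.14, 3.14, 3.14].

INTERFACE

Orientations are given as a unit quaternion [x, y, z, w].
In Python, from station import robot gives the robot as it stands.
- The arm moves only by the tool play_rows, never from a script. Its arguments are lists of equal length, an entry for each row: "offset": the shift along the tool's x, y, z in mm, a list of three; "angular": the turn, a rotation vector about the tool's x, y, z in rad, a list of three; "fingers": the opening in per cent of the stroke, from 0 (shut) to 100 (fully open). A call has 1 to 8 rows; each row is the pose to reach, as a shift and turn from the pose commanded when the call began, along the tool's axes at that moment; what a row does not reach only later rows make up. A row lasts 1/8 s, in which the tool goes at most 62.5 mm and 10.7 degrees, less where a joint would pass 70% of its speed; a pose out of reach is approached as far as the arm can. A call with a gripper value outside its range is refused whole. The fingers move at their own pace and stop on an object; "grip_force" is the grip in N (left out, the last holds). Time passes only in rows, so rows that repeat a pose let the fingers close. It gives the time, the measured TCP pose, the force, the opening and the grip force at its end, in the units of the state.
- robot.get_obs(): the state, without advancing time (a new reading comes with each control period).
- robot.camera(name): name is "scene" or "side" or "wrist"; returns the picture (384x512x3 uint8, red, green, blue); there is no depth.
- robot.camera_info(name): a dict with "vertical_fov" (degrees; the focal length in pixels is half the picture's height over the tangent of half this angle, whatever the lens; pixels are square), "cx", "cy" (the principal point, pixels), "view" (4x4, takes a point from world to camera coordinates). Camera axes: x right, y down, z forward; pixel columns grow to the right and rows downward; lengths in m; the calibration is good to about 2 mm. A picture is of the moment at which its call begins: read the wrist's pose just before it. camera_info takes no time and is no camera call; for the wrist camera it gives the pose at the moment of the call.
- robot.job_done(): hands the job in; it is judged then, once.
The state is a dict: "t": time; "qpos": joint angles; "joint_velocities": joint speeds; "joint_torque": joint torques, N m; "eef_pos": TCP position; "orientation": TCP orientation; "contact_force": force on the tool from outside, world axes, zero at the start; "torque": the same for the moment, N m; "finger_gap": finger opening in m; "finger_force": force on a finger pad.
Only numpy, scipy, OpenCV 4.12 (cv2) and the standard library are available. Lean on these libraries where they do the work, as an engineer would, in place of code of your own. Each camera call takes 0.05 s, during which the arm holds its last target. There are 200 camera calls.

## Working session

There is one attempt and no reset: what is moved stays moved. The work goes in short steps, Python scripts to look and compute and a tool call to move; the robot and the scene stay as the last step left them, time stands still between calls to the robot, and variables do not carry over. Pictures are saved under pics/ and viewed, at most 10 in all, crops included, and the job is handed in when it is done.

Besides the shell and the picture viewer there is one more tool, called after "Emit:" as a command line: name --argument value ..., lists and objects as JSON in quotes. play_rows: Moves the arm, as the interface text tells. Its arguments: {"type":"object","properties":{"offset":{"type":"array","items":{"type":"array","items":{"type":"number"}}},"angular":{"type":"array","items":{"type":"array","items":{"type":"number"}}},"fingers":{"type":"array","items":{"type":"number"}},"grip_force":{"type":"number"}},"required":["offset","angular","fingers"]}

```bash
mkdir -p pics; ls; python3 - <<'E'
from station import robot
import cv2,numpy as np
o=robot.get_obs();print({k:np.round(v,3).tolist() for k,v in o.items()})
ims=[]
for n in("scene","side"):
    i=robot.camera(n);c=robot.camera_info(n);print(n,c["vertical_fov"],c["cx"],c["cy"],np.round(c["view"],4).tolist())
    cv2.imwrite(f"pics/{n}0.png",i[:,:,::-1]);
E
```

```text
pics
{'t': 0.0, 'qpos': [-1.335, 0.221, 1.528, -0.0, 1.395, -0.126], 'joint_velocities': [-0.0, -0.001, 0.001, 0.001, 0.003, -0.001], 'joint_torque': [0.0, -49.69, -38.939, -0.0, 0.011, 0.0], 'eef_pos': [0.221, -0.584, 0.255], 'orientation': [0.984, 0.18, -0.0, -0.001], 'contact_force': [0.629, -0.975, 0.174], 'torque': [-0.098, -0.044, -0.065], 'finger_force': 0.0, 'finger_gap': 0.086}
scene 48.52712854192891 254.3500706024202 187.9628759253729 [[0.6202, 0.7844, 0.0114, -0.4482], [0.5847, -0.4524, -0.6734, -0.3569], [-0.5231, 0.4243, -0.7392, 1.0743], [0.0, 0.0, 0.0, 1.0]]
side 48.70032278913978 268.1943005220955 196.0878150486826 [[0.952, -0.3061, -0.0086, -0.6878], [-0.155, -0.4577, -0.8755, 0.2004], [0.264, 0.8348, -0.4832, 0.4955], [0.0, 0.0, 0.0, 1.0]]
```

View pics/scene0.png

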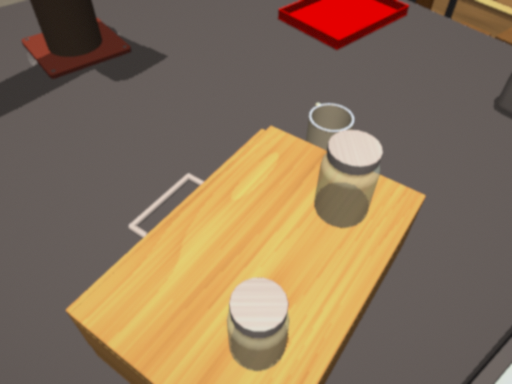

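View pics/side0.png

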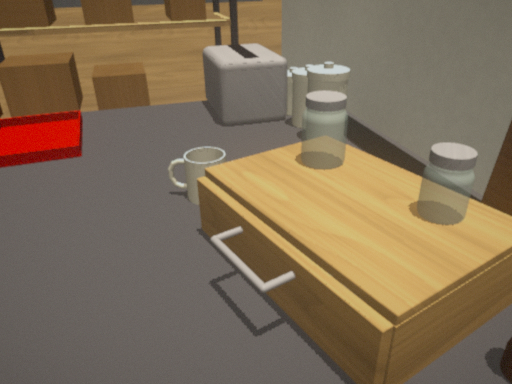

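The scene view shows the bar's corners at about (189,176) and (131,226), and the top's corners at (270,127), (425,197) and (68,311). The side view shows the bar's ends at about (214,240) and (265,288). I'll triangulate these and check the heights.

```bash
cat > h.py <<'E'
import numpy as np,cv2
from station import robot
def cam(n):
    c=robot.camera_info(n);f=192/np.tan(np.radians(c["vertical_fov"])/2)
    return np.array([[f,0,c["cx"]],[0,f,c["cy"]],[0,0,1]]),np.array(c["view"])
def plane(n,uv,z):
    K,V=cam(n);R,t=V[:3,:3],V[:3,3];o=-R.T@t
    d=R.T@np.linalg.inv(K)@np.array([*uv,1.]);return o+d*(z-o[2])/d[2]
def tri(n1,a,n2,b):
    P=[K@V[:3] for K,V in(cam(n1),cam(n2))]
    X=cv2.triangulatePoints(P[0],P[1],np.array(a,float),np.array(b,float)).ravel();return X[:3]/X[3]
def proj(n,p):
    K,V=cam(n);q=K@(V[:3,:3]@np.array(p)+V[:3,3]);return q[:2]/q[2]
E
python3 - <<'E'
from h import *
np.set_printoptions(precision=4,suppress=True)
for a,b in(((189,177),(214,240)),((132,226),(265,288))):
    print(tri("scene",a,"side",b),plane("scene",a,.082),plane("side",b,.082))
for uv in((270,127),(425,197),(68,311)):print(uv,plane("scene",uv,.12))
a,b,c=[cv2.imread(f"pics/{n}0.png") for n in("scene","side","side")]
cv2.imwrite("pics/z.png",np.hstack([cv2.resize(a[160:245,115:215],(400,340),interpolation=2),cv2.resize(b[220:305,195:295],(400,340),interpolation=2)]))
E
```

```text
[ 0.628  -0.0561  0.0787] [ 0.6312 -0.0578  0.082 ] [ 0.6272 -0.0605  0.082 ]
[ 0.6634 -0.1721  0.0815] [ 0.6629 -0.1716  0.082 ] [ 0.6636 -0.1738  0.082 ]
(270, 127) [0.6496 0.088  0.12  ]
(425, 197) [0.8949 0.1614 0.12  ]
(68, 311) [ 0.7561 -0.289   0.12  ]
```

View pics/z.png

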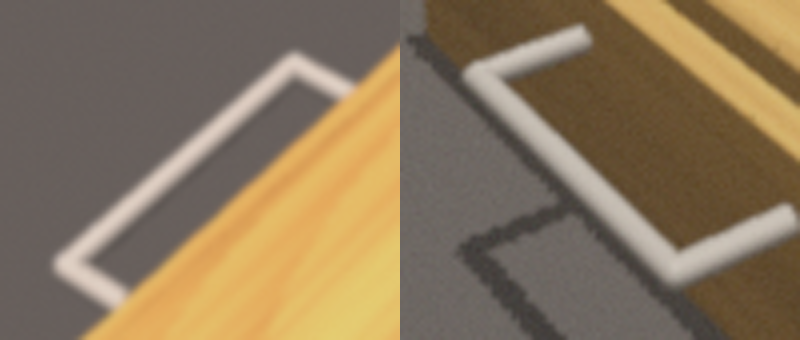

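The bar's middle is at about (0.646, -0.115), length 120 and yaw about 16.3°. The top board's edge is consistent, 58 mm behind the bar. Next I'll compute the approach.

```bash
cat >> h.py <<'E'
from scipy.spatial.transform import Rotation as R
YAW=0.285; U0=np.array([.686,-.103,0])
EX=np.array([np.cos(YAW),np.sin(YAW),0]);EY=np.array([-EX[1],EX[0],0])
def w(ux,uy,z):return U0+ux*EX+uy*EY+np.array([0,0,z])
def down(psi): # tool x at world heading psi, pointing down
    x=np.array([np.cos(psi),np.sin(psi),0]);z=np.array([0,0,-1.]);return R.from_matrix(np.c_[x,np.cross(z,x),z])
def go(p,psi):
    o=robot.get_obs();r=R.from_quat(o["orientation"])
    print("offset mm",np.round(1e3*r.inv().apply(np.array(p)-o["eef_pos"]),1),"rotvec",np.round((r.inv()*down(psi)).as_rotvec(),3))
def unit(p):
    d=np.array(p)-U0;return np.round([d@EX,d@EY,d[2]],4)
E
python3 - <<'E'
from h import *
print(w(-.042,0,.2)); go(w(-.042,0,.2),YAW+np.pi/2)
E
```

```text
[ 0.64569421 -0.11480861  0.2       ]
offset mm [ 563.2 -288.5   55.9] rotvec [-1.000e-03 -1.000e-03 -1.494e+00]
```

Emit:
play_rows --offset '[[50, -25, 0], [100, -51, 0], [150, -77, 0], [200, -102, 0], [250, -128, 0], [300, -154, 0], [350, -179, 0], [400, -205, 0]]' --angular '[[0, 0, -0.13], [0, 0, -0.26], [0, 0, -0.39], [0, 0, -0.52], [0, 0, -0.65], [0, 0, -0.78], [0, 0, -0.91], [0, 0, -1.04]]' --fingers '[42, 42, 42, 42, 42, 42, 42, 42]'

```text
t: 1.1
eef_pos: [0.5236, -0.2496, 0.2559]
orientation: [0.763, 0.647, -0.0, -0.0]
contact_force: [-0.7, -0.5, -0.3]
finger_gap: 0.0361
finger_force: 0.0
```

```bash
python3 - <<'E'
from h import *
go(w(-.042,0,.2),YAW+np.pi/2)
E
```

```text
offset mm [153.   98.3  55.9] rotvec [-0.   -0.   -0.45]
```

Emit:
play_rows --offset '[[40, 25, 14], [80, 50, 28], [120, 76, 42], [153, 98, 56], [153, 98, 56]]' --angular '[[0, 0, -0.12], [0, 0, -0.24], [0, 0, -0.36], [0, 0, -0.45], [0, 0, -0.45]]' --fingers '[42, 42, 42, 42, 42]'

```text
t: 1.72
eef_pos: [0.6451, -0.1141, 0.1977]
orientation: [0.6, 0.8, -0.0, -0.002]
contact_force: [0.6, -0.1, -0.3]
finger_gap: 0.0358
finger_force: 0.0
```

```bash
python3 - <<'E'
from h import *
go(w(-.042,0,.088),YAW+np.pi/2)
a=robot.camera("wrist");K,V=cam("wrist");print(np.round(V,3).tolist())
for y in(-.06,0,.06):print(proj("wrist",w(-.042,y,.082)))
print(unit(robot.get_obs()["eef_pos"]))
cv2.imwrite("pics/w1.png",a[:,:,::-1])
E
```

```text
offset mm [ -1.1   0.7 109.7] rotvec [-0.003 -0.003 -0.   ]
[[0.961, 0.278, -0.002, -0.586], [0.266, -0.918, 0.293, -0.3], [0.079, -0.282, -0.956, 0.241], [0.0, 0.0, 0.0, 1.0]]
[255.93682063 270.34468021]
[255.90134908 195.68753978]
[255.8604105  109.52389538]
[-0.0432 -0.0006  0.1987]
```

View pics/w1.png

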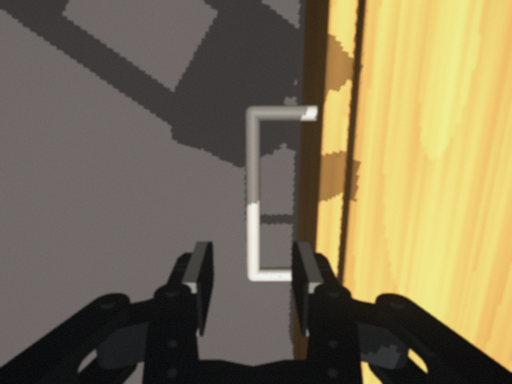

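The wrist view shows the bar running upright at column 253, rows 112 to 276. The prediction was column 256, so the bar lies about 1 mm nearer, midway between the fingers. I'll go straight down, slower towards the end, and grip.

Emit:
play_rows --offset '[[0, 0, 30], [0, 0, 60], [0, 0, 85], [0, 0, 100], [0, 0, 110], [0, 0, 110]]' --angular '[[0, 0, 0], [0, 0, 0], [0, 0, 0], [0, 0, 0], [0, 0, 0], [0, 0, 0]]' --fingers '[42, 42, 42, 42, 42, 42]'

```text
t: 2.52
eef_pos: [0.6449, -0.1172, 0.0902]
orientation: [0.601, 0.799, -0.0, -0.0]
contact_force: [0.1, -0.1, -0.6]
finger_gap: 0.0358
finger_force: 0.0
```

Emit:
play_rows --offset '[[0, 0, 0], [0, 0, 0], [0, 0, 0], [0, 0, 0]]' --angular '[[0, 0, 0], [0, 0, 0], [0, 0, 0], [0, 0, 0]]' --fingers '[0, 0, 0, 0]' --grip_force 30

```text
t: 3.02
eef_pos: [0.646, -0.1171, 0.0916]
orientation: [0.601, 0.799, 0.0, 0.001]
contact_force: [-0.2, 0.3, 5.2]
finger_gap: 0.0086
finger_force: 29.5
```

Emit:
play_rows --offset '[[0, -10, 0], [0, -30, 0], [0, -50, 0], [0, -70, 0], [0, -90, 0], [0, -110, 0], [0, -130, 0], [0, -145, 0]]' --angular '[[0, 0, 0], [0, 0, 0], [0, 0, 0], [0, 0, 0], [0, 0, 0], [0, 0, 0], [0, 0, 0], [0, 0, 0]]' --fingers '[0, 0, 0, 0, 0, 0, 0, 0]'

```text
t: 4.03
eef_pos: [0.5062, -0.1586, 0.0916]
orientation: [0.601, 0.799, -0.0, 0.002]
contact_force: [3.9, -4.2, 4.9]
finger_gap: 0.0085
finger_force: 30.6
```

Emit:
play_rows --offset '[[0, -3, 0], [0, -6, 0], [0, -9, 0], [0, -12, 0], [0, -15, 0], [0, -17, 0], [0, -18, 0], [0, -18, 0]]' --angular '[[0, 0, 0], [0, 0, 0], [0, 0, 0], [0, 0, 0], [0, 0, 0], [0, 0, 0], [0, 0, 0], [0, 0, 0]]' --fingers '[0, 0, 0, 0, 0, 0, 0, 0]'

```text
t: 5.03
eef_pos: [0.4924, -0.1627, 0.0917]
orientation: [0.601, 0.799, 0.002, 0.005]
contact_force: [15.5, -0.6, -4.4]
finger_gap: 0.0085
finger_force: 30.0
```

```bash
python3 - <<'E'
from h import *
o=robot.get_obs();print(unit(o["eef_pos"]),unit([.646,-.1171,.0916]),np.round(o["contact_force"],1), o["contact_force"]@EX,o["contact_force"]@EY)
E
```

```text
[-0.2026 -0.0029  0.0917] [-0.0424 -0.0023  0.0916] [15.5 -0.6 -4.4] 14.724346762635571 -4.904234669639375
```

It hit the stop: 160 mm of travel and 15 N holding. I'll relax the pull, release and lift.

Emit:
play_rows --offset '[[0, 2, 0], [0, 2, 0], [0, 2, 0], [0, 2, 0], [0, 2, -20], [0, 2, -60], [0, 2, -110], [0, 2, -140]]' --angular '[[0, 0, 0], [0, 0, 0], [0, 0, 0], [0, 0, 0], [0, 0, 0], [0, 0, 0], [0, 0, 0], [0, 0, 0]]' --fingers '[0, 42, 42, 42, 42, 42, 42, 42]'

```text
t: 6.02
eef_pos: [0.4908, -0.1617, 0.2327]
orientation: [0.601, 0.799, 0.0, 0.001]
contact_force: [-1.3, 1.0, -0.8]
finger_gap: 0.036
finger_force: 0.0
```

```bash
python3 - <<'E'
from h import *
o=robot.get_obs();print(unit(o["eef_pos"]))
a=robot.camera("wrist");b=robot.camera("scene")
cv2.imwrite("pics/w2.png",np.hstack([cv2.resize(a,(400,300)),cv2.resize(b,(400,300))])[:,:,::-1])
cv2.imwrite("pics/w2f.png",a[:,:,::-1]);cv2.imwrite("pics/s2f.png",b[:,:,::-1])
for y in(-.06,.06):print(proj("scene",w(-.202,y,.082)))
for y in(-.08,.08):print(proj("scene",w(-.089,y,.099)),proj("wrist",w(-.089,y,.099)))
go(w(-.089,-.06,.23),YAW)
E
```

```text
[-0.2039 -0.0015  0.2327]
[ 57.99128848 177.42931372]
[117.0474852  136.01079558]
[ 94.16184888 212.10440554] [389.04106908 276.03885916]
[173.36711383 148.68996214] [415.20735201  73.50966463]
offset mm [-57.  113.9   5.3] rotvec [ 0.008 -0.     1.567]
```

View pics/w2.png

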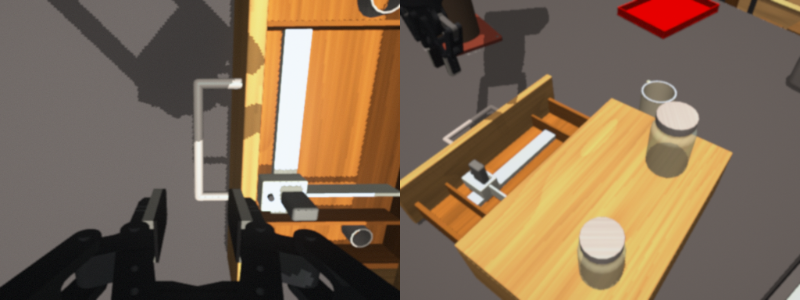

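The drawer is open. In the wrist view the grip's top is at about (390,273) full scale, with the carriage and pin to its left and a thin divider plate behind it. I'll measure it closely.

```bash
python3 - <<'E'
from h import *
a=cv2.imread("pics/w2f.png");b=cv2.imread("pics/s2f.png")
A=cv2.resize(a[205:295,320:440],(480,360),interpolation=2);B=cv2.resize(b[190:270,60:140],(320,320),interpolation=2)
B=np.vstack([B,np.zeros((40,320,3),np.uint8)])
cv2.imwrite("pics/z2.png",np.hstack([A,B]))
E
```

```text
(no output)
```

View pics/z2.png

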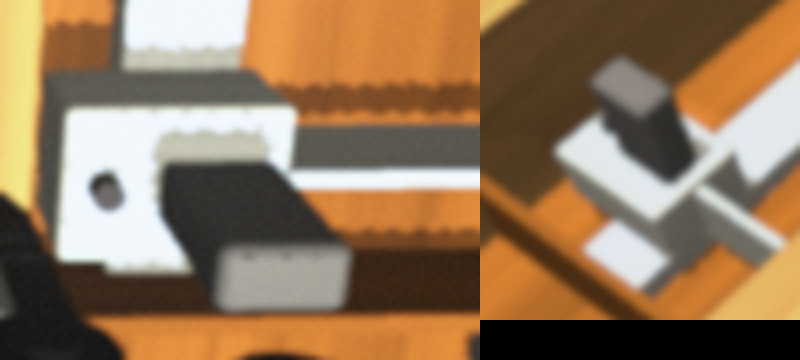

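```bash
python3 - <<'E'
from h import *
p=plane("wrist",(390.7,274.7),.099);q=plane("scene",(97.5,211.5),.099)
print(p,q,unit(p),unit(q),tri("wrist",(390.7,274.7),"scene",(97.5,211.5)))
print("pin",unit(plane("wrist",(320+105/4,205+190/4),.061)))
cs=[(215,248),(350,250),(345,312),(215,308)]
print([unit(plane("wrist",(320+x/4,205+y/4),.099)) for x,y in cs])
go([*((p+q)/2)[:2],.2],YAW)
E
```

```text
[ 0.62392425 -0.20323946  0.099     ] [ 0.62488761 -0.20071447  0.099     ] [-0.0878 -0.0787  0.099 ] [-0.0861 -0.0766  0.099 ] [ 0.62431593 -0.20155969  0.09893894]
pin [-0.1149 -0.0774  0.061 ]
[array([-0.1027, -0.0714,  0.099 ]), array([-0.0746, -0.0721,  0.099 ]), array([-0.0737, -0.0868,  0.099 ]), array([-0.1013, -0.0856,  0.099 ])]
offset mm [-74.5 115.9  35.4] rotvec [ 0.008 -0.     1.567]
```

```bash
python3 - <<'E'
from h import *
print(np.round(robot.get_obs()["qpos"],3)); go([.6243,-.2020,.2],YAW+np.pi)
E
```

```text
[-0.471 -0.024  1.832  0.     1.327 -0.752]
offset mm [-74.5 115.8  35.4] rotvec [ 0.     0.008 -1.575]
```

Emit:
play_rows --offset '[[-9, 14, 0], [-18, 29, 5], [-28, 43, 10], [-37, 58, 15], [-47, 72, 20], [-56, 87, 25], [-65, 101, 30], [-74, 116, 35]]' --angular '[[0, 0, -0.18], [0, 0, -0.36], [0, 0, -0.54], [0, 0, -0.72], [0, 0, -0.9], [0, 0, -1.08], [0, 0, -1.26], [0, 0, -1.44]]' --fingers '[60, 60, 60, 60, 60, 60, 60, 60]'

```text
t: 7.12
eef_pos: [0.6219, -0.2002, 0.1929]
orientation: [-0.078, 0.997, 0.001, -0.001]
contact_force: [0.3, -0.1, 0.9]
finger_gap: 0.0514
finger_force: 0.0
```

```bash
python3 - <<'E'
from h import *
print(np.round(robot.get_obs()["qpos"],3)); go([.6243,-.2020,.2],.287+np.pi)
E
```

```text
[-0.432  0.337  1.506  0.     1.302 -2.159]
offset mm [-2.1 -2.2 -7.1] rotvec [ 0.002 -0.003 -0.131]
```

Emit:
play_rows --offset '[[-2, -2, 0], [-2, -2, 0], [-2, -2, 0]]' --angular '[[0, 0, -0.13], [0, 0, -0.13], [0, 0, -0.13]]' --fingers '[60, 60, 60]'

```text
t: 7.5
eef_pos: [0.624, -0.2019, 0.1943]
orientation: [-0.138, 0.99, 0.0, -0.001]
contact_force: [-0.6, 0.5, -0.4]
finger_gap: 0.0518
finger_force: 0.0
```

```bash
python3 - <<'E'
from h import *
o=robot.get_obs();print(unit(o["eef_pos"]))
a=robot.camera("wrist");cv2.imwrite("pics/w3.png",a[:,:,::-1])
for x,y in((-.1015,-.0858),(-.0735,-.0858),(-.0735,-.0698),(-.1015,-.0698)):print(np.round(proj("wrist",w(x,y,.099))))
go([.6243,-.2020,.090],.287+np.pi)
E
```

```text
[-0.0873 -0.0775  0.1943]
[241. 189.]
[242. 229.]
[266. 229.]
[266. 189.]
offset mm [ -0.2  -0.2 104.7] rotvec [ 0.001 -0.001 -0.009]
```

View pics/w3.png

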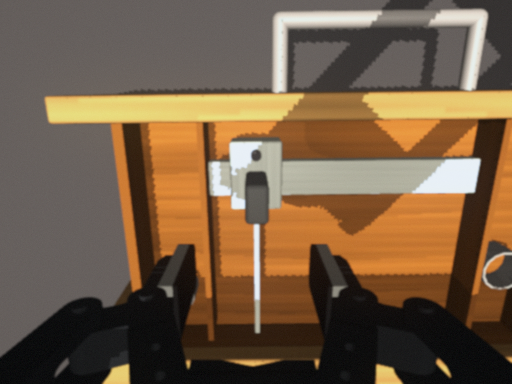

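The grip's top is at about (257,207), within 2 mm of the predicted column 254. The carriage with the pin at (256,155) and the rail running right are clear, and the fingers straddle the grip. I'll descend and grip.

Emit:
play_rows --offset '[[0, 1, 30], [0, 1, 55], [0, 1, 75], [0, 1, 90], [0, 1, 100], [0, 1, 104], [0, 1, 104]]' --angular '[[0, 0, 0], [0, 0, 0], [0, 0, 0], [0, 0, 0], [0, 0, 0], [0, 0, 0], [0, 0, 0]]' --fingers '[60, 60, 60, 60, 60, 60, 60]'

```text
t: 8.43
eef_pos: [0.6246, -0.2013, 0.0915]
orientation: [-0.14, 0.99, -0.0, 0.0]
contact_force: [-0.6, 0.1, 0.8]
finger_gap: 0.0509
finger_force: 0.0
```

Emit:
play_rows --offset '[[0, 0, 0], [0, 0, 0], [0, 0, 0], [0, 0, 0], [0, 0, 0], [0, 0, 0]]' --angular '[[0, 0, 0], [0, 0, 0], [0, 0, 0], [0, 0, 0], [0, 0, 0], [0, 0, 0]]' --fingers '[0, 0, 0, 0, 0, 0]' --grip_force 30

```text
t: 9.18
eef_pos: [0.6248, -0.2012, 0.0922]
orientation: [-0.14, 0.99, -0.0, 0.0]
contact_force: [-3.0, 2.0, 5.4]
finger_gap: 0.0152
finger_force: 31.5
```

```bash
cat >> h.py <<'E'
def stat(name=None):
    o=robot.get_obs();f=o["contact_force"];print("t",o["t"],unit(o["eef_pos"]),"Fx,Fy,Fz",np.round([f@EX,f@EY,f[2]],1),"gap",round(float(o["finger_gap"]),4))
    if name:
        a=robot.camera("wrist");cv2.imwrite(f"pics/{name}.png",a[:,:,::-1]);return a
E
python3 -c "
from h import *
stat('g1')"
```

```text
t 9.175 [-0.0863 -0.077   0.0922] Fx,Fy,Fz [-2.4  2.7  5.4] gap 0.0152
```

View pics/g1.png

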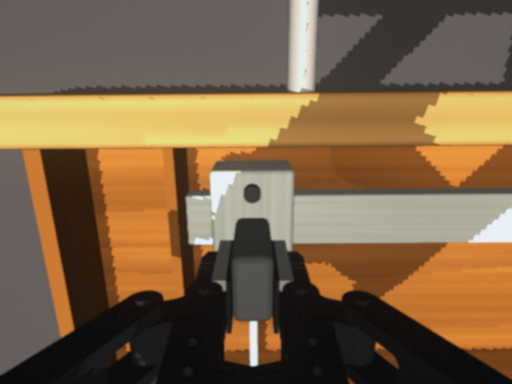

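The grip is held with a 15 mm gap, and the pin shows clearly at (252,192) on the carriage. The divider is at about 0.002 to 0.005, so the notch is at least 70 mm away. I'll slide 60 mm now, then step with checks on the pin and force.

Emit:
play_rows --offset '[[0, 6, 0], [0, 15, 0], [0, 24, 0], [0, 33, 0], [0, 42, 0], [0, 51, 0], [0, 60, 0], [0, 60, 0]]' --angular '[[0, 0, 0], [0, 0, 0], [0, 0, 0], [0, 0, 0], [0, 0, 0], [0, 0, 0], [0, 0, 0], [0, 0, 0]]' --fingers '[0, 0, 0, 0, 0, 0, 0, 0]'

```text
t: 10.22
eef_pos: [0.6076, -0.1421, 0.0921]
orientation: [-0.14, 0.99, 0.001, -0.0]
contact_force: [-2.4, 2.7, 9.5]
finger_gap: 0.0153
finger_force: 32.0
```

```bash
cat >> h.py <<'E'
def pin(a):
    g=cv2.cvtColor(a,cv2.COLOR_RGB2GRAY).astype(float)
    c=g[178:208,234:270];bg=np.median(c);wt=np.clip(bg-25-c,0,None)
    n,l,s,ce=cv2.connectedComponentsWithStats((wt>0).astype(np.uint8))
    k=min(range(1,n),key=lambda i:np.hypot(*(ce[i]-[18,14])));m=(l==k)*wt;yy,xx=np.mgrid[178:208,234:270]
    print("pin centre",np.round([(m*xx).sum()/m.sum(),(m*yy).sum()/m.sum()],2),"area",s[k][4],"h",s[k][3],"w",s[k][2],"bg",bg,"sum",round(m.sum()))
E
python3 -c "
from h import *
pin(cv2.imread('pics/g1.png')[:,:,::-1].copy()); pin(stat('s1'))"
```

```text
pin centre [251.77 192.82] area 316 h 21 w 19 bg 177.0 sum 23049
t 10.225 [-0.0862 -0.0155  0.0921] Fx,Fy,Fz [-1.6  3.3  9.5] gap 0.0153
pin centre [251.74 192.86] area 313 h 21 w 19 bg 163.0 sum 21080
```

Emit:
play_rows --offset '[[0, 2, 0], [0, 4, 0], [0, 6, 0], [0, 6, 0]]' --angular '[[0, 0, 0], [0, 0, 0], [0, 0, 0], [0, 0, 0]]' --fingers '[0, 0, 0, 0]'

```text
t: 10.78
eef_pos: [0.6062, -0.1374, 0.0921]
orientation: [-0.14, 0.99, -0.0, 0.0]
contact_force: [-2.0, -0.4, 7.8]
finger_gap: 0.0158
finger_force: 31.8
```

```bash
python3 -c "
from h import *
pin(stat('s2'))"
```

```text
t 10.775 [-0.0862 -0.0106  0.0921] Fx,Fy,Fz [-2.   0.2  7.8] gap 0.0158
pin centre [251.66 192.81] area 311 h 21 w 18 bg 161.0 sum 20697
```

Emit:
play_rows --offset '[[0, 1, 0], [0, 2, 0], [0, 3, 0], [0, 3, 0]]' --angular '[[0, 0, 0], [0, 0, 0], [0, 0, 0], [0, 0, 0]]' --fingers '[0, 0, 0, 0]'

```text
t: 11.32
eef_pos: [0.6054, -0.1346, 0.0921]
orientation: [-0.14, 0.99, -0.0, 0.0]
contact_force: [-2.0, -2.3, 6.6]
finger_gap: 0.0153
finger_force: 31.8
```

```bash
python3 -c "
from h import *
pin(stat('s3'))"
```

```text
t 11.325 [-0.0862 -0.0076  0.0921] Fx,Fy,Fz [-2.6 -1.6  6.6] gap 0.0153
pin centre [251.66 192.82] area 311 h 21 w 18 bg 160.0 sum 20450
```

Emit:
play_rows --offset '[[0, 1, 0], [0, 2, 0], [0, 3, 0], [0, 3, 0]]' --angular '[[0, 0, 0], [0, 0, 0], [0, 0, 0], [0, 0, 0]]' --fingers '[0, 0, 0, 0]'

```text
t: 11.88
eef_pos: [0.6046, -0.1317, 0.0921]
orientation: [-0.14, 0.99, -0.0, 0.0]
contact_force: [-1.8, -1.2, 8.0]
finger_gap: 0.0154
finger_force: 31.8
```

```bash
python3 -c "
from h import *
pin(stat('s4'))"
```

```text
t 11.875 [-0.0862 -0.0046  0.0921] Fx,Fy,Fz [-2.1 -0.6  8. ] gap 0.0154
pin centre [251.66 192.82] area 311 h 21 w 18 bg 160.0 sum 20605
```

Emit:
play_rows --offset '[[0, 1, 0], [0, 2, 0], [0, 3, 0], [0, 3, 0]]' --angular '[[0, 0, 0], [0, 0, 0], [0, 0, 0], [0, 0, 0]]' --fingers '[0, 0, 0, 0]'

```text
t: 12.42
eef_pos: [0.6037, -0.1288, 0.0921]
orientation: [-0.14, 0.99, -0.0, 0.0]
contact_force: [-1.2, -0.3, 8.2]
finger_gap: 0.0156
finger_force: 31.8
```

```bash
python3 -c "
from h import *
pin(stat('s5'))"
```

```text
t 12.425 [-0.0862 -0.0016  0.0921] Fx,Fy,Fz [-1.2  0.1  8.2] gap 0.0156
pin centre [251.66 192.82] area 311 h 21 w 18 bg 160.0 sum 20538
```

Emit:
play_rows --offset '[[0, 1, 0], [0, 2, 0], [0, 3, 0], [0, 3, 0]]' --angular '[[0, 0, 0], [0, 0, 0], [0, 0, 0], [0, 0, 0]]' --fingers '[0, 0, 0, 0]'

```text
t: 12.98
eef_pos: [0.6029, -0.126, 0.0922]
orientation: [-0.14, 0.99, -0.0, 0.0]
contact_force: [-1.4, -1.1, 7.9]
finger_gap: 0.0155
finger_force: 31.8
```

```bash
python3 -c "
from h import *
pin(stat('s6'))"
```

```text
t 12.975 [-0.0862  0.0013  0.0922] Fx,Fy,Fz [-1.7 -0.6  7.9] gap 0.0155
pin centre [251.66 192.81] area 312 h 21 w 18 bg 160.0 sum 20640
```

Emit:
play_rows --offset '[[0, 1, 0], [0, 2, 0], [0, 3, 0], [0, 3, 0]]' --angular '[[0, 0, 0], [0, 0, 0], [0, 0, 0], [0, 0, 0]]' --fingers '[0, 0, 0, 0]'

```text
t: 13.52
eef_pos: [0.602, -0.1231, 0.0921]
orientation: [-0.14, 0.99, -0.0, 0.0]
contact_force: [-2.0, -1.4, 7.4]
finger_gap: 0.0152
finger_force: 31.8
```

```bash
python3 -c "
from h import *
pin(stat('s7'))"
```

```text
t 13.525 [-0.0862  0.0044  0.0921] Fx,Fy,Fz [-2.3 -0.8  7.4] gap 0.0152
pin centre [251.66 192.81] area 312 h 21 w 18 bg 160.0 sum 20588
```

Emit:
play_rows --offset '[[0, 1, 0], [0, 2, 0], [0, 3, 0], [0, 3, 0]]' --angular '[[0, 0, 0], [0, 0, 0], [0, 0, 0], [0, 0, 0]]' --fingers '[0, 0, 0, 0]'

```text
t: 14.08
eef_pos: [0.6012, -0.1202, 0.0921]
orientation: [-0.14, 0.99, -0.0, 0.0]
contact_force: [-1.7, -1.4, 8.3]
finger_gap: 0.0154
finger_force: 31.8
```

```bash
python3 -c "
from h import *
pin(stat('s8'))"
```

```text
t 14.075 [-0.0862  0.0073  0.0921] Fx,Fy,Fz [-2.  -0.8  8.3] gap 0.0154
pin centre [251.66 192.81] area 310 h 21 w 18 bg 160.0 sum 20546
```

Emit:
play_rows --offset '[[0, 1, 0], [0, 2, 0], [0, 3, 0], [0, 3, 0]]' --angular '[[0, 0, 0], [0, 0, 0], [0, 0, 0], [0, 0, 0]]' --fingers '[0, 0, 0, 0]'

```text
t: 14.62
eef_pos: [0.6004, -0.1173, 0.0921]
orientation: [-0.14, 0.99, -0.0, 0.0]
contact_force: [-1.5, -1.9, 8.0]
finger_gap: 0.0152
finger_force: 31.8
```

```bash
python3 -c "
from h import *
pin(stat('s9'))"
```

```text
t 14.625 [-0.0862  0.0103  0.0921] Fx,Fy,Fz [-2.  -1.4  8. ] gap 0.0152
pin centre [251.66 192.82] area 312 h 21 w 18 bg 161.0 sum 20707
```

Emit:
play_rows --offset '[[0, 1, 0], [0, 2, 0], [0, 3, 0], [0, 3, 0]]' --angular '[[0, 0, 0], [0, 0, 0], [0, 0, 0], [0, 0, 0]]' --fingers '[0, 0, 0, 0]'

```text
t: 15.18
eef_pos: [0.5996, -0.1145, 0.0922]
orientation: [-0.14, 0.99, -0.0, 0.0]
contact_force: [-1.4, -1.0, 7.8]
finger_gap: 0.0158
finger_force: 31.8
```

```bash
python3 -c "
from h import *
pin(stat('s10'))"
```

```text
t 15.175 [-0.0861  0.0133  0.0922] Fx,Fy,Fz [-1.6 -0.5  7.8] gap 0.0158
pin centre [251.66 192.82] area 310 h 21 w 18 bg 161.0 sum 20692
```

Emit:
play_rows --offset '[[0, 1, 0], [0, 2, 0], [0, 3, 0], [0, 3, 0]]' --angular '[[0, 0, 0], [0, 0, 0], [0, 0, 0], [0, 0, 0]]' --fingers '[0, 0, 0, 0]'

```text
t: 15.72
eef_pos: [0.5988, -0.1116, 0.0921]
orientation: [-0.14, 0.99, -0.0, 0.0]
contact_force: [-1.8, -1.2, 8.0]
finger_gap: 0.0157
finger_force: 31.8
```

```bash
python3 -c "
from h import *
pin(stat('s11'))"
```

```text
t 15.725 [-0.0861  0.0163  0.0921] Fx,Fy,Fz [-2.1 -0.7  8. ] gap 0.0157
pin centre [251.66 192.76] area 307 h 21 w 18 bg 162.0 sum 20651
```

Emit:
play_rows --offset '[[0, 1, 0], [0, 2, 0], [0, 3, 0], [0, 3, 0]]' --angular '[[0, 0, 0], [0, 0, 0], [0, 0, 0], [0, 0, 0]]' --fingers '[0, 0, 0, 0]'

```text
t: 16.27
eef_pos: [0.5977, -0.1079, 0.0921]
orientation: [-0.14, 0.99, 0.0, 0.0]
contact_force: [-3.6, 2.8, 9.6]
finger_gap: 0.0154
finger_force: 32.0
```

```bash
python3 -c "
from h import *
pin(stat('s12'))"
```

```text
t 16.275 [-0.0861  0.0201  0.0921] Fx,Fy,Fz [-2.6  3.7  9.6] gap 0.0154
pin centre [251.73 192.19] area 283 h 20 w 18 bg 164.0 sum 18916
```

The divider pulled forward, Fy turned positive and the pin is sinking. I'll creep 1 mm to seat it.

Emit:
play_rows --offset '[[0, 0.5, 0], [0, 1, 0], [0, 1, 0]]' --angular '[[0, 0, 0], [0, 0, 0], [0, 0, 0]]' --fingers '[0, 0, 0]'

```text
t: 16.7
eef_pos: [0.5974, -0.1069, 0.0921]
orientation: [-0.14, 0.99, 0.0, -0.0]
contact_force: [-3.3, 1.0, 9.1]
finger_gap: 0.0156
finger_force: 32.0
```

```bash
python3 -c "
from h import *
pin(stat('s13'))
a,b=[cv2.imread(f'pics/{n}.png')[150:250,200:300] for n in('s10','s13')]
cv2.imwrite('pics/z3.png',cv2.resize(np.hstack([a,b]),(800,400),interpolation=2))"
```

```text
t 16.7 [-0.0861  0.0211  0.0921] Fx,Fy,Fz [-2.9  1.9  9.1] gap 0.0156
pin centre [251.73 192.08] area 278 h 19 w 18 bg 165.0 sum 18568
```

View pics/z3.png

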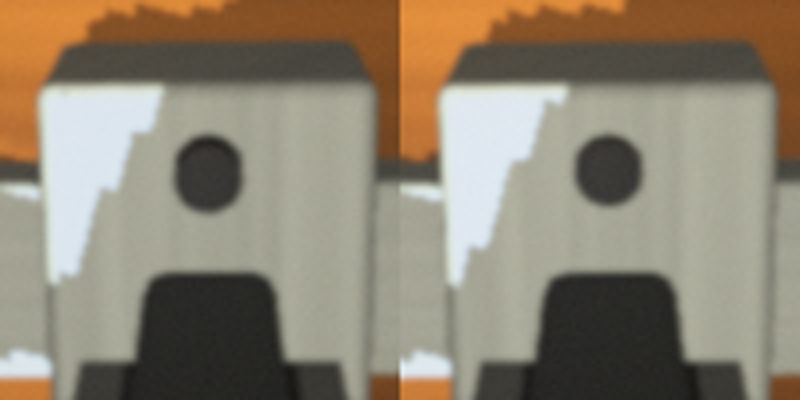

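The left panel shows the pin before and the right after: it has sunk, its lower edge rising from row 212 to 205 in the 4x crop. The ball is in the notch but still on the entry side, since Fy is positive, so I'll move one more mm towards the middle of the play.

Emit:
play_rows --offset '[[0, 0.5, 0], [0, 1, 0], [0, 1, 0]]' --angular '[[0, 0, 0], [0, 0, 0], [0, 0, 0]]' --fingers '[0, 0, 0]'

```text
t: 17.12
eef_pos: [0.5973, -0.1065, 0.0921]
orientation: [-0.14, 0.99, 0.0, 0.0]
contact_force: [-1.7, -1.3, 7.7]
finger_gap: 0.0162
finger_force: 31.8
```

```bash
python3 -c "
from h import *
pin(stat('s14'))"
```

```text
t 17.125 [-0.0861  0.0216  0.0921] Fx,Fy,Fz [-1.9 -0.8  7.7] gap 0.0162
pin centre [251.7  192.06] area 279 h 19 w 18 bg 165.0 sum 18486
```

Emit:
play_rows --offset '[[0, 0, 0], [0, 0, 0], [0, 0, 0], [0, 0, 0], [0, 0, 0], [0, 0, 0]]' --angular '[[0, 0, 0], [0, 0, 0], [0, 0, 0], [0, 0, 0], [0, 0, 0], [0, 0, 0]]' --fingers '[0, 0, 0, 0, 0, 0]'

```text
t: 17.92
eef_pos: [0.5973, -0.1064, 0.0921]
orientation: [-0.14, 0.99, 0.0, 0.0]
contact_force: [-1.7, -0.4, 7.3]
finger_gap: 0.0157
finger_force: 31.8
```

```bash
python3 -c "
from h import *
pin(stat('s15'))
b=robot.camera('scene')[:,:,::-1];a=cv2.imread('pics/s2f.png');cv2.imwrite('pics/s15s.png',b)
A=cv2.cvtColor(a,6);B=cv2.cvtColor(np.ascontiguousarray(b),6)
# drawer front's near corner, and unit corner as reference
for x,y in((0,235),(60,285)):
    print(cv2.matchTemplate(A[y:y+40,x:x+50],B[y+5:y+35,x+6:x+44],5).max(),cv2.phaseCorrelate(A[y:y+40,x:x+50].astype(float),B[y:y+40,x:x+50].astype(float)))
c=lambda i:cv2.resize(i[100:300,0:200],(400,400))
cv2.imwrite('pics/z4.png',np.hstack([c(a),c(b)]))
print(proj('scene',w(-.160,-.198,.107)),proj('scene',w(-.155,-.198,.107)))"
```

```text
t 17.925 [-0.0861  0.0216  0.0921] Fx,Fy,Fz [-1.8  0.1  7.3] gap 0.0157
pin centre [251.69 192.05] area 279 h 19 w 18 bg 165.0 sum 18505
0.9956004 ((0.10037630358870686, 0.15718200567005525), 1.0056848955281803)
0.9996864 ((-0.03278840291833518, -0.01402867760642934), 0.9982316108469436)
[-17.5093174  241.01689186] [-15.26508245 242.90800313]
```

View pics/z4.png

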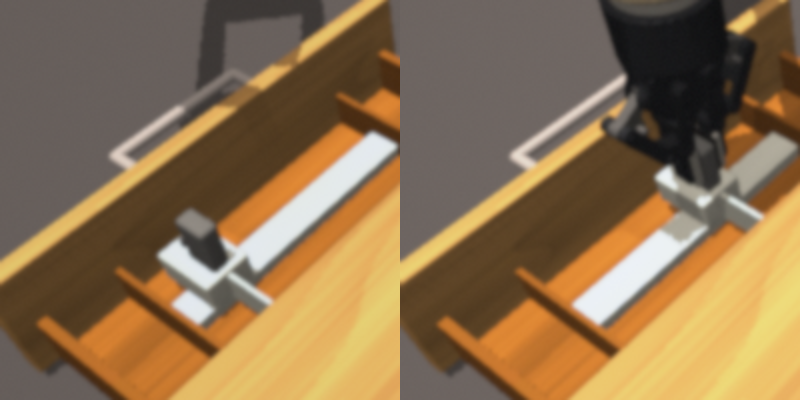

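Comparing the two scene crops, the drawer has stayed put (shift under 0.2 px, about 0.3 mm). The divider is still held and steady, the pin is down and there is almost no push along the rail, so I'm handing in.

```bash
python3 -c "
from station import robot
print(robot.job_done())"
```

```text
the job is handed in; nothing more can be done
None
```

I pulled the drawer to its stop (160 mm of travel), then slid the divider left until it clicked into its notch about 0.1 m along the rail; I handed the job in at about 18 s with the divider still gripped at about 32 N, its pin sunk and almost no push along the rail.

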